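# Refit the washed spring spindle in the kitchen-roll holder

### The job

The spindle of the kitchen-roll holder has been washed and lies in the white drip rest. Put it back in the holder: press its sprung end in against the taller cheek, slide the spindle down between the two cheeks and let the spring out gently, so that both tips are fully home in their cups and the spindle stays there by itself. Never press hard on the holder (stay below about 18 N, also when the spring bottoms or the tips land, and do not let the spring slam the spindle home), and do not disturb the other things on the counter.

Things in the scene. Friction and masses are not known exactly. Their poses are not given: they have to be found in the camera images.
- holder: Roll holder: dark steel foot plate 110 x 290 x 14 mm, fixed, under a U-shaped aluminium frame with an upright cheek at each end. Origin: centre of the plate's underside; z up; y along the plate towards the SHORTER cheek. The frame is clamped up to 25 mm either way along y; this shift is NOT measured: feel or see it. It holds against the allowed forces. A bar 50 mm wide, top at z = 30 mm, joins the cheeks.
- tall_cheek (a point): Nominal place (add the frame's unmeasured shift) on the taller cheek's inner face, 85 mm from the middle, x = 0, at cup-centre height, 85 mm. Axes as the holder's. This cheek is 60 mm wide, 20 mm thick, top at z = 155 mm. A groove 17 mm wide and 4 mm deep, open at the top, runs down its inner face to a square cup.
- short_cheek (a point): The same nominal point on the shorter cheek (+85 mm), whose top is at z = 100 mm, groove and cup alike. Each cup is 17 x 17 mm, floor (also the groove's) at z = 76.5 mm, roof at 93.5 mm; its bottom lies 14 mm behind the cheek's inner face, 10 mm behind the groove's back. Cup bottom to cup bottom: 198 mm; groove back to groove back: 178 mm.
- rest: Fixed white plastic drip rest, 120 x 160 mm, rim 16 mm high, with two notched ribs at y = +-50 mm (10 mm thick, their tips at z = 48 mm) in which the spindle lies along y. Origin: centre of its underside; z up.
- spindle: Spring spindle, about 0.15 kg, 203 mm long when free: grey round body 26 mm in diameter, 140 mm long; plain fixed tip 11 mm in diameter, 20 mm long at its +y end; sprung steel plunger 11 mm in diameter, 43 mm out at its -y end. Origin: middle of the round body, on its axis; y along the axis to the plain tip (it may roll about y). Starts level in the rest, axis 41 mm up.
- plain_tip (a point): Centre of the end face of the spindle's fixed plain tip, 90 mm from the spindle's origin.
- sprung_tip (a point): Centre of the end face of the spindle's plunger, 113 mm from the spindle's origin when free, 82 mm when fully pushed in.
- plunger (a joint): How far the plunger is pushed in: 0 free, 0.031 m at its hard stop. It takes 1.5 N to start and 0.25 N more per mm (9.25 N just before the stop), plus damping of 50 N per m/s: push slowly. Seated between both cup bottoms it reads 0.005.
- shaker: Bystander: small steel shaker 80 mm high. Origin: centre of its underside.
- mug: Bystander: white mug 95 mm high. Origin: centre of its underside.
- sugar_jar: Bystander: glass jar with a steel lid, 120 mm high. Origin: centre of its underside.
- spoon: Bystander: steel spoon lying on the counter.
- bowl: Bystander: white bowl 50 mm high. Origin: centre of its underside.
- sponge_box: Bystander: closed blue plastic box 70 x 110 x 40 mm. Origin: centre of its underside.
- glass_cup: Bystander: drinking glass 100 mm high. Origin: centre of its underside.
Not all that is in view belongs to the job. What is meant by the spindle is not green or orange, and is the larger of those in its own colour.

How it is judged:
By the outcome, as a careful person would: the job done as asked, in the order asked, and still so for the second after the job is handed in, with the robot touching nothing.
It also fails if it takes over 62 s, if anything falls off the work surface, if the arm or the gripper's body presses on something with over 40 N, if the wrist force passes 120 N, or if a joint passes its speed limit or range.

### The arm

A 6-joint arm with a two-finger parallel gripper is mounted at the origin on the work surface. World frame = base frame: x ahead of the robot, y to its left, z up, the work surface at z = 0. Lengths are in m, angles in rad, forces in N, time in s.
With the tool pointing down it reaches from about 0.3 to 0.775 m from the base axis. Payload 14.6 kg.
Tool frame: the origin (TCP) lies midway between the tips of the shut fingers; the grasp point (between the pads) lies 19 mm behind it; z points along the fingers, x is the direction in which the jaws open and shut, and the axes are right-handed (so a half turn about z gives the same grasp; the last joint's range is limited). The gripper opens to 94 mm and grips with 3 to 60 N. Pads are 16 mm wide; open, the fingers measure 119 mm over their backs; the gripper's body (75 mm by 177 mm) begins 78 mm behind the grasp point.
Start: joints at [1.24, 0.3, 1.521, -0, 1.321, -0.067], TCP at [0.143, 0.531, 0.17] pointing down, gripper open.
Joint ranges: [-3.03, 3.03], [-0.79, 2.21], [0.23, 2.52], [-1.04, 4.18], [0, 3.07], [-2.55, 2.55]. Speed limits (rad/s): [2.22, 2.22, 2.57, 3.14, 3.14, 3.14].

### API

Orientations are given as a 3x3 rotation matrix whose columns are the frame's x, y, z axes.
In Python, from workcell import r gives the robot as it stands.
- The arm moves only by the tool step_arm, never from a script. Its argument "motion" is a list of rows, each a list of 5 numbers: the shift along the tool's x, y, z in cm, then the turn about the tool's z in rad, then the opening, from 0 (shut) to 1 (fully open). In form: [[dx, dy, dz, yaw, gripper], ...]. A call has exactly 10 rows; each row shifts and turns the commanded pose from where the row before left it, along the tool's axes as they then stand; what a row does not reach is not made up. A row lasts 1/10 s, in which the tool goes at most 50 mm and 8.59 degrees, less where a joint would pass 70% of its speed; a pose out of reach is approached as far as the arm can. A call with a gripper value outside its range is refused whole. The fingers move at their own pace and stop on an object; the grip force is fixed at half the most. Time passes only in rows, so rows that do not move let the fingers close, or fill a call up. It gives the time, the measured TCP pose, the force and the opening at its end, in the units of the state.
- r.sense(): the state, without advancing time (a new reading comes with each control period).
- r.snapshot(name): name is "scene" or "top" or "wrist"; returns (picture, depth): 400x640x3 uint8, red, green, blue; 400x640 float32, m along the optical axis (not along the pixel's ray), 0 where there is no reading.
- r.camera_model(name): a dict with "camera_matrix" (3x3 intrinsics, pixels), "R" (3x3) and "t" (3): a world point X has camera coordinates R X + t. Camera axes: x right, y down, z forward; pixel columns grow to the right and rows downward; lengths in m; the calibration is good to about 2 mm. A picture is of the moment at which its call begins: read the wrist's pose just before it. camera_model takes no time and is no camera call; for the wrist camera it gives the pose at the moment of the call.
- r.sign_off(): hands the job in, once; it reports no verdict.
Trained networks look in the newest picture that a camera, given by its name, has taken for a name from the list of things; names that differ only in an ending like _2 or _b are one class to them, and where a whole thing is asked for, a point or a joint stands for the part that bears it (a point fixed in the world has none). Each returns a list of dicts, best first, with "confidence" (0 to 1); they miss things now and then, are a little off and sometimes report something else, mostly with a low value. They report only what shows in the picture. A call takes as long as a camera call. They do not tell look-alikes from the thing itself.
- r.look_for(camera, target): "centre" ([x, y, z] in m, in world coordinates, good to about 4 mm: the middle of the surface that is visible of it).
The state is a dict: "time": time; "joint_pos": joint angles; "qvel": joint speeds; "tau": joint torques, N m; "tcp_pos": TCP position; "tool_rot": TCP orientation; "wrist_force": force on the tool from outside, world axes, zero at the start; "ft_torque": the same for the moment, N m; "grip_width": opening from 0.0 (shut) to 1.0 (fully open).
Only numpy, scipy, OpenCV 4.12 (cv2) and the standard library are available. Lean on these libraries where they do the work, as an engineer would, in place of code of your own. Each camera call takes 0.05 s, during which the arm holds its last target. There are 200 camera calls.

## Working session

There is one attempt and no reset: what is moved stays moved. The work goes in short steps, Python scripts to look and compute and a tool call to move; the robot and the scene stay as the last step left them, time stands still between calls to the robot, and variables do not carry over. Pictures are saved under pics/ and viewed, about 8 in all and at most 12, crops included, and the job is handed in when it is done.

Besides the shell and the picture viewer there is one more tool, called as name(argument=value, ...), one argument or row to a line, values as JSON. step_arm: Moves the arm, as the interface text tells. Its arguments: {"type":"object","properties":{"motion":{"type":"array","items":{"type":"array","items":{"type":"number"}}}},"required":["motion"]}

```bash
mkdir -p pics; ls
python3 - <<'E'
from workcell import r
import cv2,numpy as np
for n in("scene","top"):
    p,d=r.snapshot(n); cv2.imwrite(f"pics/{n}0.png",p[:,:,::-1]); np.save(f"pics/{n}0.npy",d)
    c=r.camera_model(n); print(n,np.round(c["camera_matrix"],1).tolist(),np.round(c["R"],3).tolist(),np.round(c["t"],3).tolist())
    for t in("holder","rest","spindle","plain_tip","sprung_tip"):
        print(t,[(np.round(x["centre"],3).tolist(),round(x["confidence"],2)) for x in r.look_for(n,t)])
s=r.sense(); print(s)
E
```

```text
pics
scene [[375.9, 0.0, 321.1], [0.0, 375.9, 196.0], [0.0, 0.0, 1.0]] [[0.6, 0.8, 0.016], [0.474, -0.34, -0.812], [-0.645, 0.495, -0.583]] [-0.322, -0.18, 1.367]
holder [([0.543, 0.155, 0.03], 0.7), ([0.752, 0.16, 0.062], 0.56)]
rest [([0.518, -0.219, 0.004], 0.77), ([0.765, -0.164, 0.094], 0.32)]
spindle [([0.507, -0.239, 0.053], 0.71), ([0.393, -0.43, 0.022], 0.7), ([0.672, -0.312, 0.016], 0.69), ([0.271, -0.269, 0.012], 0.6)]
plain_tip [([0.397, -0.432, 0.016], 0.85), ([0.506, -0.237, 0.049], 0.78), ([0.672, -0.313, 0.016], 0.76), ([0.272, -0.266, 0.016], 0.63)]
sprung_tip [([0.695, -0.358, 0.014], 0.64), ([0.501, -0.31, 0.044], 0.63), ([0.446, -0.364, 0.017], 0.58), ([0.63, 0.442, 0.042], 0.2)]
top [[490.1, 0.0, 319.7], [0.0, 490.1, 208.2], [0.0, 0.0, 1.0]] [[-0.025, -1.0, -0.004], [-0.997, 0.025, -0.079], [0.079, 0.002, -0.997]] [0.031, 0.509, 1.704]
holder [([0.521, 0.202, 0.015], 0.86)]
rest [([0.485, -0.221, 0.005], 0.78)]
spindle [([0.27, -0.265, 0.016], 0.79), ([0.385, -0.432, 0.018], 0.78), ([0.495, -0.228, 0.053], 0.74), ([0.658, -0.301, 0.019], 0.5)]
plain_tip [([0.493,
[... 241 characters left out ...]
e+00,  1.69039491e-05,
        1.32066260e+00, -6.66308341e-02]), 'qvel': array([ 0.00111639, -0.00079568, -0.00221765,  0.00064898,  0.00045415,
        0.00219237]), 'tau': array([-9.46389227e-04, -5.31487226e+01, -3.52819133e+01,  7.08075450e-02,
        2.14093120e-02, -1.27840198e-05]), 'tcp_pos': array([0.14341749, 0.53097481, 0.16995338]), 'tool_rot': array([[ 2.60735490e-01,  9.65410278e-01, -1.10793901e-06],
       [ 9.65410277e-01, -2.60735490e-01,  4.72515121e-05],
       [ 4.53282164e-05, -1.33897619e-05, -9.99999999e-01]]), 'wrist_force': array([-0.82477253, -0.43389955,  0.09532442]), 'ft_torque': array([ 0.02906704, -0.0231877 , -0.04481555]), 'grip_width': 1.0024261114968154}
```

View pics/scene0.png

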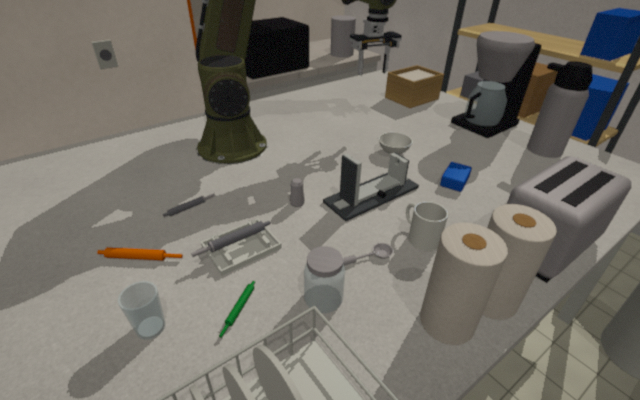

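View pics/top0.png

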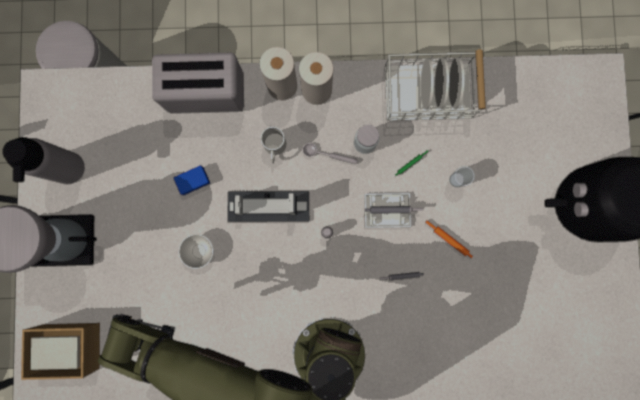

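Candidates for the spindle: grey in the rest (scene 240,237; top 390,209), small grey (scene 188,205; top 405,275), orange (scene 140,254) and green (scene 237,310). The one in the white rest is grey and the larger grey one, so it fits. Its plunger seems to point to world −y, and the tall cheek (scene 350,180) is on the holder's −y side. I'll rise and align the tool, then look from near.

step_arm(
  motion=[
    [0,0,-2,0.145,1],
    [0,0,-2.2,0.145,1],
    [0,0,-2.2,0.145,1],
    [0,0,-2.2,0.145,1],
    [0,0,-2.2,0.145,1],
    [0,0,-2.2,0.145,1],
    [0,0,-2.2,0.145,1],
    [0,0,-2.2,0.145,1],
    [0,0,-2,0.145,1],
    [0,0,0,0,1],
  ],
)

```text
time: 1.6
tcp_pos: [0.1436, 0.5314, 0.3663]
tool_rot: [[1.0, -0.0, 0.001], [-0.0, -1.0, 0.004], [0.001, -0.004, -1.0]]
wrist_force: [0.3, -0.0, 0.4]
grip_width: 0.999
```

step_arm(
  motion=[
    [2,2,0,0,1],
    [3.5,3.5,0,0,1],
    [3.5,3.5,0,0,1],
    [3.5,3.5,0,0,1],
    [3.5,3.5,0,0,1],
    [3.5,3.5,0,0,1],
    [3.5,3.5,0,0,1],
    [3.5,3.5,0,0,1],
    [3.5,3.5,0,0,1],
    [2,2,0,0,1],
  ],
)

```text
time: 2.6
tcp_pos: [0.4657, 0.2089, 0.3624]
tool_rot: [[1.0, 0.005, -0.002], [0.005, -1.0, -0.001], [-0.002, 0.001, -1.0]]
wrist_force: [-0.2, 0.8, -0.5]
grip_width: 1.001
```

```bash
cat > h.py <<'E'
from workcell import r
import cv2,numpy as np
def snap(name,tag):
    c=r.camera_model(name); p,d=r.snapshot(name)
    cv2.imwrite(f"pics/{tag}.png",p[:,:,::-1]); K=c["camera_matrix"]
    v,u=np.mgrid[0:400,0:640]; P=np.stack([(u-K[0,2])/K[0,0]*d,(v-K[1,2])/K[1,1]*d,d],-1)
    W=(P-c["t"])@c["R"]; W[d==0]=np.nan
    np.savez(f"pics/{tag}.npz",W=W,p=p,R=c["R"],t=c["t"],K=K); return p,W,c
def st():
    s=r.sense(); print("t",round(s["time"],2),"tcp",np.round(s["tcp_pos"],4),"x",np.round(s["tool_rot"][:,0],4),"z",np.round(s["tool_rot"][:,2],3),"F",np.round(s["wrist_force"],2),"M",np.round(s["ft_torque"],2),"g",round(s["grip_width"],3))
E
python3 - <<'E'
from h import *
st(); p,W,c=snap("wrist","w1"); print(-c["R"].T@c["t"],c["R"])
E
```

```text
t 2.6 tcp [0.4657 0.2089 0.3624] x [ 1.      0.0049 -0.0015] z [-0.002 -0.001 -1.   ] F [-0.23  0.84 -0.49] M [-0.05  0.1   0.03] g 1.001
[0.46439828 0.27680372 0.57685272] [[ 9.99981827e-01  5.99598287e-03 -6.27231483e-04]
 [ 5.97533914e-03 -9.71939882e-01  2.35153483e-01]
 [ 8.00344960e-04 -2.35152957e-01 -9.71958048e-01]]
```

View pics/w1.png

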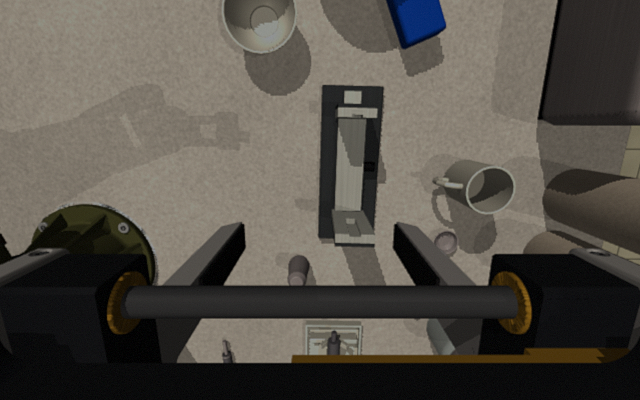

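The wrist view shows the holder (350,165), its tall cheek at (352,225), the short one at (355,112), the mug right (490,187), shaker (298,270), and the rest at (333,340).

Run:
```python
from h import *
W=np.load("pics/w1.npz")["W"]
def rect(m,n):
    q=W[m][:,:2].astype(np.float32)*1000
    if len(q)<5: print(n,len(q));return
    b=cv2.minAreaRect(q); print(n,len(q),np.round(b[0],1),np.round(b[1],1),round(b[2],2), "pct y",np.round(np.percentile(q[:,1],[1,99]),1),"x",np.round(np.percentile(q[:,0],[1,99]),1))
x,y,z=W[...,0],W[...,1],W[...,2]
reg=(x>.44)&(x<.6)&(y>.0)&(y<.4)
v,u=np.mgrid[0:400,0:640]; reg&=(u>300)&(u<400)&(v>75)&(v<255)
def cc(m):
    n,l,s,_=cv2.connectedComponentsWithStats(m.astype(np.uint8)); return l==1+np.argmax(s[1:,4])
rect(cc(reg&(z>.008)&(z<.02)),"plate")
rect(cc(reg&(z>.024)&(z<.036)),"bar")
for zz in(.1,.155): rect(cc(reg&(abs(z-zz)<.006)),f"top{zz}")
print(np.round(np.histogram(z[reg],np.arange(0,.17,.01))[0]))
m=(x>.56)&(x<.75)&(y>.1)&(y<.3)&(z>.08)&(z<.1)
rect(cc(m),"mug")
m=(x>.36)&(x<.5)&(y>-.02)&(y<.12)&(z>.06)&(z<.09)
rect(cc(m),"shaker")
```

```text
plate 4583 [520.3 201.6] [290.5 110.2] 88.82 pct y [ 64.9 345.4] x [465.1 575.3]
bar 2674 [529.3 203.8] [170.9  71.4] 87.45 pct y [119.7 288.4] x [495.  560.3]
top0.1 510 [522.1 299.7] [20.  59.8] 88.73 pct y [290.1 309.2] x [493.1 551.5]
top0.155 528 [518.5 110. ] [21.2 60.3] 87.91 pct y [ 99.8 120.3] x [489.1 547.9]
[2859 4579 1375 1364   58   61   74  139   65  343  304   87   72   93
   94  521]
mug 456 [718.3 174.9] [81.5 62.5] 89.87 pct y [135.6 215.4] x [688.6 748.7]
shaker 265 [423.5   1.9] [26.7 33.7] 88.31 pct y [-9.5 14.9] x [406.6 440.1]
```

step_arm(
  motion=[
    [0,3,0,0,1],
    [0.2,4.5,0,0,1],
    [0.3,4.5,0,0,1],
    [0.3,4.5,0,0,1],
    [0.3,4.5,0,0,1],
    [0.3,4.5,0,0,1],
    [0.3,4.5,0,0,1],
    [0.3,4.5,0,0,1],
    [0,3,0,0,1],
    [0,1.5,0,0,1],
  ],
)

```text
time: 3.65
tcp_pos: [0.4844, -0.1803, 0.3625]
tool_rot: [[1.0, 0.004, -0.002], [0.004, -1.0, 0.001], [-0.002, -0.001, -1.0]]
wrist_force: [-0.0, 0.6, -0.5]
grip_width: 1.001
```

Run:
```python
from h import *
st(); p,W,c=snap("wrist","w2")
cv2.imwrite("pics/w2c.png",cv2.resize(p[80:300,200:480,::-1],None,fx=2.7,fy=2.7,interpolation=cv2.INTER_CUBIC))
```

```text
t 3.65 tcp [ 0.4844 -0.1803  0.3625] x [ 1.      0.0038 -0.0018] z [-0.002  0.001 -1.   ] F [-0.04  0.64 -0.5 ] M [-0.08  0.01  0.03] g 1.001
```

View pics/w2.png

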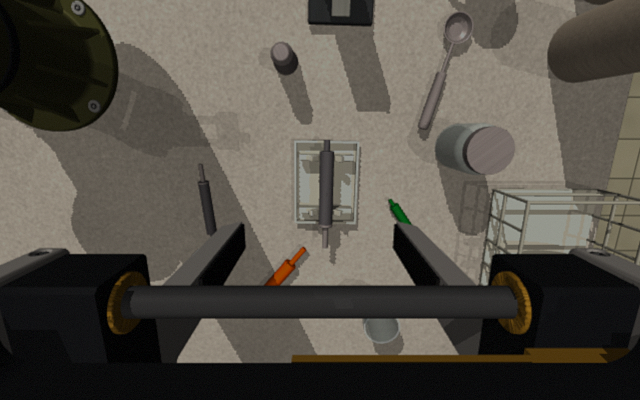

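The crop region confirms it: the grey spindle in the rest (326,190) is clearly larger than the loose grey one (205,205). I'll check the enlarged crop and measure its axis and ends.

Run:
```python
from h import *
D=np.load("pics/w2.npz"); W=D["W"]; x,y,z=W[...,0],W[...,1],W[...,2]
v,u=np.mgrid[0:400,0:640]; reg=(u>280)&(u<370)&(v>130)&(v<255)
body=reg&(z>.049)&(z<.06)
q=W[body]; b=cv2.minAreaRect(q[:,:2].astype(np.float32)*1000); print("body",len(q),b,"zmax",np.percentile(q[:,2],[50,95]))
m=reg&(z>.038)&(z<.06); q=W[m]*1000
vx,vy,x0,y0=cv2.fitLine(W[body][:,:2].astype(np.float32)*1000,cv2.DIST_L2,0,.01,.01).ravel(); 
if vy<0: vx,vy=-vx,-vy
print("axis",vx,vy,x0,y0)
s=(q[:,0]-x0)*vx+(q[:,1]-y0)*vy; n=(q[:,0]-x0)*vy-(q[:,1]-y0)*vx
for a in range(-150,130,6):
    k=(s>=a)&(s<a+6)&(abs(n)<20)
    if k.sum(): print(a,k.sum(),np.round([n[k].min(),n[k].max(),q[k,2].max()],1))
k=abs(n)<8; print("ends",s[k].min(),s[k].max())
```

```text
body 829 ((504.19036865234375, -224.66522216796875), (52.429840087890625, 139.05087280273438), 6.6394476890563965) zmax [0.05258213 0.05465927]
axis 0.009638951 0.99995357 495.38696 -223.2884
-120 4 [-2.4  5.3 45.8]
-114 19 [-4.4  5.2 47.1]
-108 15 [-4.5  5.1 47.3]
-102 17 [-4.6  5.  47.4]
-96 21 [-4.7  4.8 47.3]
-90 16 [-4.8  4.7 47.1]
-84 19 [-4.9  4.5 46.7]
-78 9 [-5.   4.4 52.3]
-72 44 [-12.6  11.6  55.4]
-66 38 [-10.8  11.5  55.1]
-60 41 [-10.9  11.4  55.2]
-54 43 [-18.4  16.9  54.4]
-48 53 [-18.5  18.8  55.1]
-42 46 [-18.5  18.7  55.2]
-36 46 [-11.2  12.9  55.5]
-30 47 [-11.4  12.7  54.6]
-24 43 [-11.4  12.5  55.2]
-18 44 [-11.5  12.3  56.1]
-12 46 [-11.6  12.1  54.9]
-6 48 [-11.7  12.   54.8]
0 45 [-11.8  11.8  55.3]
6 42 [-11.9  11.5  55.4]
12 50 [-11.9  11.4  54.5]
18 45 [-12.1  11.3  55.5]
24 47 [-12.1  11.1  55.5]
30 53 [-12.2  13.   54.5]
36 47 [-12.3  12.9  55.2]
42 56 [-12.4  12.6  54.9]
48 63 [-19.6  19.7  54.1]
54 70 [-19.7  19.5  55.5]
60 46 [-10.9  12.1  55.2]
66 37 [-10.9  11.9  54.6]
72 18 [-4.1  4.8 46.9]
78 24 [-4.2  4.7 48. ]
84 12 [-4.2  4.5 46.3]
ends -114.71136615547793 87.0706275474519
```

View pics/w2c.png

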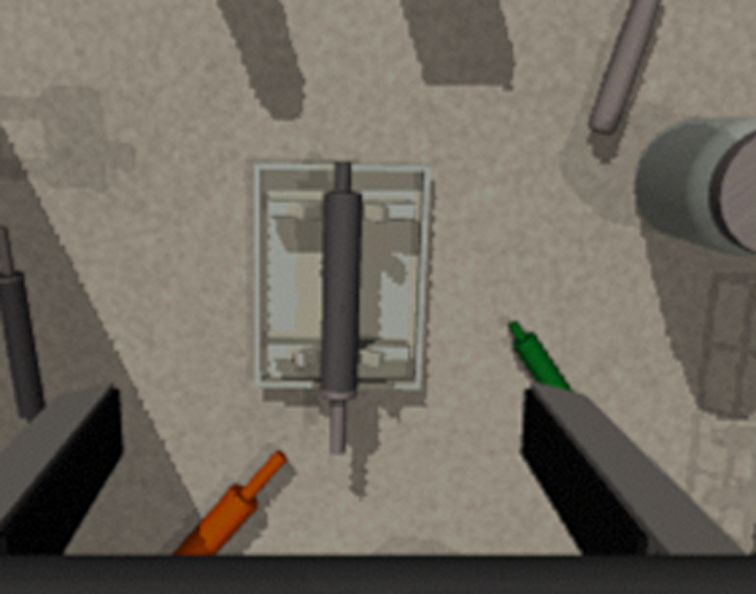

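Confirmed: grey spindle lying in the white rest with its thin steel plunger at the lower end (crop 337,425), i.e. world −y. Its origin is near (0.495, −0.2255) and it is yawed about −0.6°. Holder: plate centre (0.520, 0.202), yaw about −1.1°, frame centre (0.5203, 0.2048). Descending.

step_arm(
  motion=[
    [0.3,1,1,0.013,0.65],
    [0.4,1.75,3,0,0.65],
    [0.4,1.75,4,0,0.65],
    [0,0,4.5,0,0.65],
    [0,0,4.5,0,0.65],
    [0,0,4.5,0,0.65],
    [0,0,3.5,0,0.65],
    [0,0,2,0,0.65],
    [0,0,0,0,0.65],
    [0,0,0,0,0.65],
  ],
)

```text
time: 4.7
tcp_pos: [0.4959, -0.2227, 0.0944]
tool_rot: [[1.0, -0.01, 0.0], [-0.01, -1.0, -0.0], [0.0, 0.0, -1.0]]
wrist_force: [1.0, 0.0, 0.4]
grip_width: 0.65
```

```bash
python3 -c "
from h import *
st()"
```

```text
t 4.7 tcp [ 0.4959 -0.2227  0.0944] x [ 1.0e+00 -9.6e-03  3.0e-04] z [ 0. -0. -1.] F [1.04 0.02 0.4 ] M [-0.09  0.05  0.02] g 0.65
```

step_arm(
  motion=[
    [-0.05,0.28,1,0,0.65],
    [0,0,2,0,0.65],
    [0,0,2,0,0.65],
    [0,0,1.5,0,0.65],
    [0,0,0.55,0,0.65],
    [0,0,0,0,0.5],
    [0,0,0,0,0.35],
    [0,0,0,0,0.1],
    [0,0,0,0,0.1],
    [0,0,0,0,0.1],
  ],
)

```text
time: 5.7
tcp_pos: [0.4951, -0.2263, 0.0238]
tool_rot: [[1.0, -0.011, 0.001], [-0.011, -1.0, -0.0], [0.001, 0.0, -1.0]]
wrist_force: [-0.4, 0.3, 0.2]
grip_width: 0.26
```

```bash
python3 -c "
from h import *
st()"
```

```text
t 5.7 tcp [ 0.4951 -0.2263  0.0238] x [ 9.999e-01 -1.100e-02  5.000e-04] z [ 0.001 -0.    -1.   ] F [-0.39  0.34  0.16] M [-0.07  0.04 -0.  ] g 0.26
```

Gripped at about 24 mm. Lifting.

step_arm(
  motion=[
    [0,0,0,0,0],
    [0,0,0,0,0],
    [0,0,-1,0,0],
    [0,0,-2,0,0],
    [0,0,-3,0,0],
    [0,0,-3.5,0,0],
    [0,0,-4,0,0],
    [0,0,-3,0,0],
    [0,0,-2,0,0],
    [0,0,0,0,0],
  ],
)

```text
time: 6.7
tcp_pos: [0.4958, -0.2267, 0.2119]
tool_rot: [[1.0, -0.011, 0.005], [-0.011, -1.0, -0.003], [0.005, 0.003, -1.0]]
wrist_force: [-0.1, 0.3, -0.1]
grip_width: 0.004
```

Run:
```python
from h import *
st(); p,W,c=snap("wrist","w3"); cv2.imwrite("pics/w3.png",p[:,:,::-1])
```

```text
t 6.7 tcp [ 0.4958 -0.2267  0.2119] x [ 0.9999 -0.0109  0.0047] z [ 0.005 -0.003 -1.   ] F [-0.05  0.32 -0.13] M [-0.04  0.04 -0.04] g 0.004
```

View pics/w3.png

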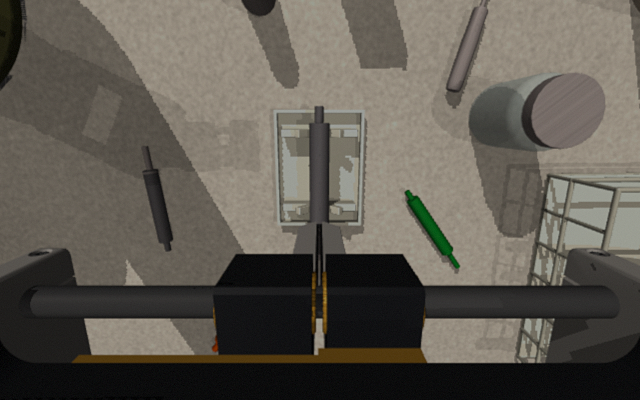

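The grip slipped off: the fingers are shut and the spindle still lies in the rest (319,170). I'll measure its pose again.

Run:
```python
from h import *
D=np.load("pics/w3.npz"); W=D["W"]*1000
v,u=np.mgrid[0:400,0:640]; z=W[...,2]
reg=(u>305)&(u<332)&(v>100)&(v<222)
body=reg&(z>45)&(z<62)
vx,vy,x0,y0=cv2.fitLine(W[body][:,:2].astype(np.float32),cv2.DIST_L2,0,.01,.01).ravel()
if vy<0: vx,vy=-vx,-vy
print("axis",vx,vy,x0,y0)
q=W[reg&(z>38)&(z<62)]; s=q[:,1];n=(q[:,0]-x0)*vy-(q[:,1]-y0)*vx
for a in range(-340,-120,10):
    k=(s>=a)&(s<a+10)&(abs(n)<16)
    if k.sum(): print(a,k.sum(),np.round([n[k].min(),n[k].max(),q[k,2].max(),np.median(q[k,2])],1))
k=abs(n)<8;print(s[k].min(),s[k].max())
print([(np.round(x["centre"],3).tolist(),round(x["confidence"],2)) for x in r.look_for("wrist","spindle")])
```

```text
axis 0.011009665 0.9999394 495.4627 -212.3786
-290 22 [-11.2  12.9  53.1  50.4]
-280 137 [-11.2  15.6  55.1  51.9]
-270 144 [-15.4  15.5  54.5  51.5]
-260 154 [-12.5  12.6  55.7  52. ]
-250 150 [-12.4  12.5  55.   51.6]
-240 151 [-12.3  12.5  55.1  51.9]
-230 157 [-12.3  12.4  54.8  52. ]
-220 157 [-12.2  12.2  55.5  52.1]
-210 156 [-12.1  12.2  55.   51.9]
-200 161 [-12.1  12.1  55.8  51.7]
-190 162 [-12.   12.   54.5  51.8]
-180 179 [-15.8  15.9  55.1  52.1]
-170 168 [-15.8  15.8  55.4  51.6]
-160 116 [-11.8  11.7  54.3  49.9]
-150 66 [-4.3  4.3 47.3 45.3]
-140 31 [-4.3  4.3 47.2 45.4]
-280.7606884099269 -135.82025707509385
[([0.269, -0.259, 0.013], 0.87), ([0.661, -0.305, 0.016], 0.81), ([0.495, -0.212, 0.051], 0.72), ([0.488, -0.207, 0.003], 0.67), ([0.33, -0.501, 0.019], 0.47)]
```

step_arm(
  motion=[
    [0,0,0,0,0.65],
    [0,0,0,0,0.65],
    [0,0,1.5,0,0.65],
    [0,0,3.5,0,0.65],
    [0,0,4,0,0.65],
    [0,0,4,0,0.65],
    [0,-0.05,3.5,0,0.65],
    [0,0,1.7,0,0.65],
    [0,0,0.9,0,0.65],
    [0,0,0,0,0.65],
  ],
)

```text
time: 7.8
tcp_pos: [0.4944, -0.2254, 0.0164]
tool_rot: [[1.0, -0.011, -0.002], [-0.011, -1.0, 0.001], [-0.002, -0.001, -1.0]]
wrist_force: [0.4, -0.7, 0.6]
grip_width: 0.652
```

step_arm(
  motion=[
    [0,0,0,0,0],
    [0,0,0,0,0],
    [0,0,0,0,0],
    [0,0,0,0,0],
    [0,0,0,0,0],
    [0,0,0,0,0],
    [0,0,0,0,0],
    [0,0,0,0,0],
    [0,0,0,0,0],
    [0,0,0,0,0],
  ],
)

```text
time: 8.8
tcp_pos: [0.4961, -0.2262, 0.0186]
tool_rot: [[1.0, -0.011, 0.003], [-0.011, -1.0, -0.001], [0.003, 0.001, -1.0]]
wrist_force: [3.6, 0.4, 7.4]
grip_width: 0.006
```

```bash
python3 -c "
from h import *
st()"
```

```text
t 8.8 tcp [ 0.4961 -0.2262  0.0186] x [ 0.9999 -0.011   0.0029] z [ 0.003 -0.001 -1.   ] F [3.56 0.4  7.36] M [-0.08 -0.4  -0.01] g 0.006
```

Run:
```python
from h import *
p,W,c=snap("wrist","w4"); q,W2,c=snap("scene","s4")
a=cv2.resize(p[:,:,::-1],(640,400)); b=cv2.resize(q[200:290,170:300,::-1],(578,400),interpolation=cv2.INTER_CUBIC)
cv2.imwrite("pics/v4.png",cv2.resize(np.hstack([a[:,200:440],b]),(800,391)))
```

```text
(no output)
```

View pics/v4.png

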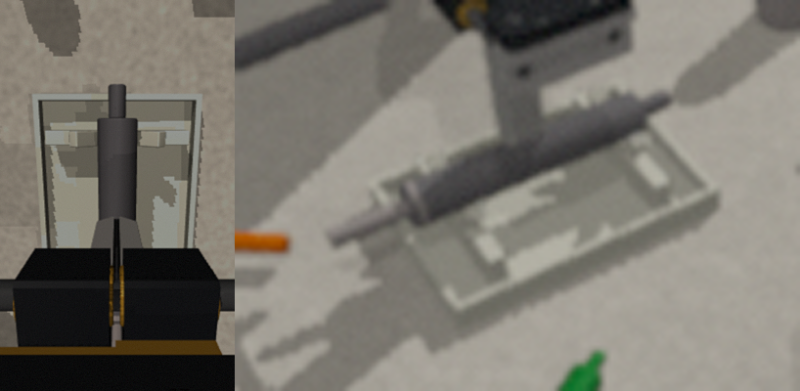

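Run:
```python
from h import *
W=np.load("pics/w4.npz")["W"]*1000; p=np.load("pics/w4.npz")["p"]
for v in range(80,260,8):
    print(v,[tuple(np.round(W[v,u]).astype(int)) if np.isfinite(W[v,u,0]) else None for u in (308,320,332)])
W=np.load("pics/s4.npz")["W"]*1000
m=(abs(W[...,0]-497)<40)&(W[...,1]>-350)&(W[...,1]<-120)&(W[...,2]>36)
q=W[m]
for a in range(-350,-120,10):
    k=(q[:,1]>=a)&(q[:,1]<a+10)
    if k.sum(): print(a,k.sum(),np.round([*np.percentile(q[k,0],[2,98]),q[k,2].max()]))
```

```text
80 [(np.int64(488), np.int64(-126), np.int64(0)), (np.int64(497), np.int64(-126), np.int64(1)), (np.int64(506), np.int64(-126), np.int64(0))]
88 [(np.int64(488), np.int64(-132), np.int64(1)), (np.int64(497), np.int64(-137), np.int64(46)), (np.int64(506), np.int64(-132), np.int64(-1))]
96 [(np.int64(489), np.int64(-138), np.int64(16)), (np.int64(497), np.int64(-141), np.int64(45)), (np.int64(505), np.int64(-139), np.int64(15))]
104 [(np.int64(488), np.int64(-143), np.int64(3)), (np.int64(497), np.int64(-146), np.int64(47)), (np.int64(506), np.int64(-143), np.int64(3))]
112 [(np.int64(488), np.int64(-149), np.int64(3)), (np.int64(496), np.int64(-150), np.int64(45)), (np.int64(506), np.int64(-149), np.int64(4))]
120 [(np.int64(488), np.int64(-154), np.int64(4)), (np.int64(496), np.int64(-155), np.int64(45)), (np.int64(506), np.int64(-154), np.int64(4))]
128 [(np.int64(489), np.int64(-160), np.int64(51)), (np.int64(496), np.int64(-160), np.int64(55)), (np.int64(503), np.int64(-160), np.int64(51))]
136 [(np.int64(489), np.int64(-164), np.int64(51)), (np.int64(496), np.int64(-164), np.int6
[... 2043 characters left out ...]
np.int64(97))]
256 [(np.int64(492), np.int64(-192), np.int64(159)), (np.int64(495), np.int64(-218), np.int64(102)), (np.int64(499), np.int64(-193), np.int64(158))]
-340 18 [490. 500.  49.]
-330 22 [493. 501.  51.]
-320 22 [492. 501.  50.]
-310 20 [490. 501.  51.]
-300 60 [487. 508. 341.]
-290 237 [486. 509. 363.]
-280 283 [470. 518. 373.]
-270 375 [461. 521. 381.]
-260 712 [460. 521. 385.]
-250 696 [466. 529. 364.]
-240 570 [485. 531. 364.]
-230 540 [496. 535. 364.]
-220 436 [496. 536. 364.]
-210 321 [495. 537. 364.]
-200 165 [459. 536. 408.]
-190 178 [457. 535. 417.]
-180 231 [458. 533. 415.]
-170 200 [458. 524. 412.]
-160 83 [460. 508. 409.]
-150 35 [458. 502. 409.]
-140 9 [495. 503.  51.]
```

The spindle has not moved, yet the fingers read shut at the body's place: closing at full command did not hold it. I'll raise, reopen, and close in small stages to see where contact comes.

step_arm(
  motion=[
    [0,0,-1,0,0],
    [0,0,-1.5,0,0],
    [0,0,-1.5,0,0],
    [0,0,-1.2,0,0],
    [0,0,0,0,0.5],
    [0,0,0,0,0.5],
    [0,0,0,0,0.5],
    [0,0,0,0,0.5],
    [0,0,0,0,0.5],
    [0,0,0,0,0.5],
  ],
)

```text
time: 9.9
tcp_pos: [0.4949, -0.2257, 0.0692]
tool_rot: [[1.0, -0.011, -0.0], [-0.011, -1.0, 0.0], [-0.0, -0.0, -1.0]]
wrist_force: [0.0, -0.1, -0.5]
grip_width: 0.472
```

Run:
```python
from h import *
st()
p,W,c=snap("wrist","w5"); W=W*1000
for v in range(112,240,16): print(v,[np.round(W[v,u],1) for u in (312,320)])
q,W2,c=snap("scene","s5")
b=cv2.resize(q[200:290,170:300,::-1],(578,400),interpolation=cv2.INTER_CUBIC)
cv2.imwrite("pics/v5.png",b)
```

```text
t 9.9 tcp [ 0.4949 -0.2257  0.0692] x [ 9.999e-01 -1.100e-02 -4.000e-04] z [-0.  0. -1.] F [ 0.04 -0.13 -0.54] M [-0.06  0.04 -0.04] g 0.472
112 [array([ 488.5, -145.8,    4.4]), array([ 495.5, -147.7,   44.8])]
128 [array([ 489.3, -159.5,   50. ]), array([ 495.4, -159.6,   54. ])]
144 [array([ 489.2, -171.4,   52. ]), array([ 495.3, -171.4,   53.3])]
160 [array([ 489. , -183.7,   50.7]), array([ 495.2, -183.3,   54.4])]
176 [array([ 488.8, -196.1,   51.4]), array([ 495.1, -195.7,   54.4])]
192 [array([ 488.6, -209. ,   51. ]), array([ 494.9, -208.6,   53.4])]
208 [array([ 488.4, -222.2,   50.9]), array([ 494.8, -221.7,   53.1])]
224 [array([ 488.2, -235.4,   51.8]), array([ 494.7, -235.2,   52.8])]
```

View pics/v5.png

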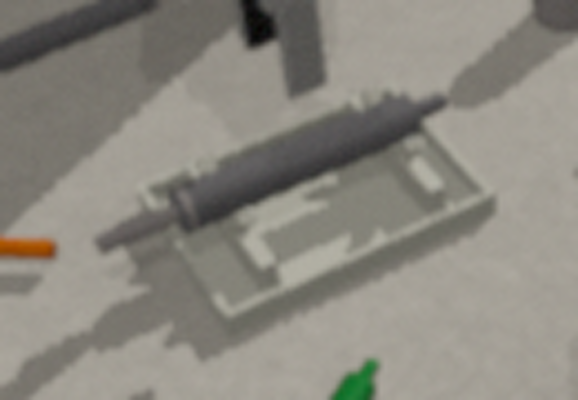

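Run:
```python
from h import *
for t in("s4","s5"):
    W=np.load(f"pics/{t}.npz")["W"]*1000; print(t)
    for v in range(208,242,2): print(v,[tuple(int(round(a)) for a in W[v,u]) if np.isfinite(W[v,u,0]) else None for u in (232,236,240,244)])
```

```text
s4
208 [(577, -258, 193), (583, -252, 194), (583, -243, 190), None]
210 [(580, -260, 191), (582, -252, 188), (581, -243, 184), (580, -234, 179)]
212 [(578, -260, 184), (580, -252, 182), (580, -243, 178), (574, -232, 169)]
214 [(577, -260, 179), (573, -250, 171), (577, -243, 170), (574, -233, 164)]
216 [(574, -259, 171), (574, -251, 167), (575, -243, 164), (575, -234, 159)]
218 [(574, -260, 166), (575, -252, 163), (577, -244, 161), (395, -159, 1)]
220 [(571, -259, 158), (575, -252, 158), (508, -217, 96), (406, -164, 3)]
222 [(503, -235, 95), (508, -227, 95), (507, -217, 90), (414, -168, 3)]
224 [(502, -235, 89), (508, -228, 90), (505, -217, 82), (440, -180, 20)]
226 [(497, -234, 79), (508, -228, 83), (507, -218, 78), (439, -180, 12)]
228 [(495, -234, 71), (506, -229, 76), (507, -219, 73), (495, -204, 57)]
230 [(492, -234, 63), (506, -229, 71), (506, -220, 66), (499, -207, 54)]
232 [(494, -235, 59), (496, -226, 55), (501, -218, 55), (505, -210, 54)]
234 [(498, -237, 56), (501, -229, 54), (505, -221, 53), (508, -212, 51)]
236 [(501, -240, 54), (506, -232, 53), (507, -222, 49), (510, -21
[... 683 characters left out ...]
), (399, -185, 2), (407, -177, 3), (412, -167, 2)]
224 [(402, -198, 3), (409, -190, 4), (416, -181, 4), (438, -179, 18)]
226 [(409, -201, 2), (417, -193, 4), (440, -191, 18), (440, -180, 13)]
228 [(436, -212, 20), (441, -203, 18), (440, -193, 13), (494, -204, 55)]
230 [(441, -215, 18), (485, -221, 52), (495, -215, 56), (500, -207, 55)]
232 [(489, -233, 54), (496, -226, 55), (500, -218, 54), (504, -209, 53)]
234 [(496, -237, 55), (502, -229, 55), (503, -220, 51), (507, -211, 50)]
236 [(500, -239, 53), (505, -231, 52), (508, -222, 49), (508, -212, 44)]
238 [(505, -242, 51), (508, -233, 49), (508, -223, 43), (501, -210, 32)]
240 [(505, -243, 46), (505, -233, 40), (476, -211, 7), (482, -203, 7)]
```

Run:
```python
from h import *
# finger geometry relative to reported tcp from wrist depth
for t,tz,tx,ty in(("w1",.3624,.4657,.2089),("w2",.3625,.4844,-.1803),("w3",.2119,.4958,-.2267),("w5",.0692,.4949,-.2257)):
    W=np.load(f"pics/{t}.npz")["W"]; W=W-[tx,ty,tz]
    m=(abs(W[...,0])<.075)&(abs(W[...,1])<.012)&(W[...,2]>-.03)&(W[...,2]<.1)
    if t=="w5": m&=W[...,2]>0
    q=W[m]*1000; print(t,len(q), "minz",np.round(np.percentile(q[:,2],[0,1,5]),1) if len(q) else "")
    for a in range(-80,80,10):
        k=(q[:,0]>=a)&(q[:,0]<a+10)
        if k.sum(): print("  x",a,k.sum(),np.round([q[k,2].min(),q[k,2].max(),q[k,1].min(),q[k,1].max()],1))
```

```text
w1 4498 minz [34.4 37.2 42.2]
  x -70 7 [71.2 97.3  8.6  9.1]
  x -60 936 [ 36.1 100.    7.    9.9]
  x -50 1306 [34.9 99.9 -8.6  9.9]
  x 40 1554 [34.4 99.9 -8.2 10.4]
  x 50 695 [37.7 99.9  9.1 10.6]
w2 4496 minz [34.6 37.3 42.3]
  x -70 4 [65.5 95.1  8.5  8.8]
  x -60 922 [ 35.7 100.    7.1   9.8]
  x -50 1322 [34.6 99.9 -9.   9.5]
  x 40 1541 [ 34.8 100.   -8.5  10.4]
  x 50 707 [ 38.5 100.    8.8  10.6]
w3 1610 minz [34.6 37.6 42.1]
  x -20 198 [41.3 83.8  9.  10.4]
  x -10 763 [34.6 99.9 -3.  10.5]
  x 0 605 [35.3 99.3  7.5 10.5]
  x 10 44 [44.1 83.3  8.8  9.8]
w5 3310 minz [34.6 37.1 42.5]
  x -40 487 [ 40.5 100.    8.9  10.6]
  x -30 1167 [34.6 99.8 -8.1 10.3]
  x 20 1377 [ 35.4 100.   -8.8   9.9]
  x 30 279 [42.3 99.9  8.3  9.7]
```

Cause found: the depth in four wrist pictures, the scene depth and the contact all agree that the real fingertips are about 35 mm above the reported TCP. The earlier closes were therefore above the spindle. The grasp point is at reported TCP z + 0.0537, so I'll lower to reported z ≈ −0.0125.

step_arm(
  motion=[
    [0,0,0,0,0.65],
    [0,0,1,0,0.65],
    [0,0,1.8,0,0.65],
    [0,0,1.8,0,0.65],
    [0,0,1.6,0,0.65],
    [0,0,1.1,0,0.65],
    [0,0,0.6,0,0.65],
    [0,0,0.2,0,0.65],
    [0,0,0,0,0.65],
    [0,0,0,0,0.65],
  ],
)

```text
time: 11.0
tcp_pos: [0.4953, -0.2259, -0.011]
tool_rot: [[1.0, -0.011, 0.001], [-0.011, -1.0, -0.0], [0.001, 0.0, -1.0]]
wrist_force: [-0.3, 0.4, 0.3]
grip_width: 0.651
```

step_arm(
  motion=[
    [0,0,0,0,0.5],
    [0,0,0,0,0.4],
    [0,0,0,0,0.3],
    [0,0,0,0,0.2],
    [0,0,0,0,0],
    [0,0,0,0,0],
    [0,0,0,0,0],
    [0,0,0,0,0],
    [0,0,0,0,0],
    [0,0,0,0,0],
  ],
)

```text
time: 12.0
tcp_pos: [0.4963, -0.226, -0.0109]
tool_rot: [[1.0, -0.011, 0.003], [-0.011, -1.0, -0.001], [0.003, 0.001, -1.0]]
wrist_force: [5.8, 0.4, 1.6]
grip_width: 0.266
```

```bash
python3 -c "
from h import *
st()"
```

```text
t 12.0 tcp [ 0.4963 -0.226  -0.0109] x [ 0.9999 -0.011   0.0031] z [ 0.003 -0.001 -1.   ] F [5.83 0.43 1.6 ] M [ 0.02 -1.12 -0.01] g 0.266
```

Gripped: 25 mm wide with 30 N. Lifting and checking.

step_arm(
  motion=[
    [0,0,-0.5,0,0],
    [0,0,-1,0,0],
    [0,0,-2,0,0],
    [0,0,-3,0,0],
    [0,0,-3.5,0,0],
    [0,0,-3.5,0,0],
    [0,0,-3,0,0],
    [0,0,-2,0,0],
    [0,0,-1,0,0],
    [0,0,0,0.009,0],
  ],
)

```text
time: 13.0
tcp_pos: [0.4951, -0.2259, 0.1846]
tool_rot: [[1.0, -0.02, 0.001], [-0.02, -1.0, -0.001], [0.001, 0.001, -1.0]]
wrist_force: [0.9, 1.2, -1.4]
grip_width: 0.269
```

step_arm(
  motion=[
    [0,-2,0,0,0],
    [0.2,-4,0,0,0],
    [0.3,-5,0,0,0],
    [0.3,-5,0,0,0],
    [0.3,-5,0,0,0],
    [0.3,-5,0,0,0],
    [0.3,-5,0,0,0],
    [0.3,-5,0,0,0],
    [0.2,-5,0,0,0],
    [0.2,-5,0,0,0],
  ],
)

```text
time: 14.0
tcp_pos: [0.5273, 0.235, 0.1819]
tool_rot: [[1.0, -0.02, -0.002], [-0.02, -1.0, -0.001], [-0.002, 0.001, -1.0]]
wrist_force: [1.6, -0.7, -1.2]
grip_width: 0.268
```

```bash
python3 -c "
from h import *
st()"
```

```text
t 14.0 tcp [0.5273 0.235  0.1819] x [ 0.9998 -0.0204 -0.0021] z [-0.002 -0.001 -1.   ] F [ 1.62 -0.66 -1.22] M [-0.06  0.04  0.02] g 0.268
```

step_arm(
  motion=[
    [-0.2,-0.3,0.5,0,0],
    [-0.3,-0.5,1,0,0],
    [-0.12,-0.2,1.2,0,0],
    [0,0,1.2,0,0],
    [0,0,0.5,0,0],
    [0,0,0,0,0],
    [0,0,0,0,0],
    [0,0,0,0,0],
    [0,0,0,0,0],
    [0,0,0,0,0],
  ],
)

```text
time: 15.0
tcp_pos: [0.5222, 0.2432, 0.1398]
tool_rot: [[1.0, -0.02, 0.0], [-0.02, -1.0, 0.0], [0.0, -0.0, -1.0]]
wrist_force: [0.2, 0.1, -1.7]
grip_width: 0.268
```

Run:
```python
from h import *
st(); p,W,c=snap("wrist","w6"); q,W2,c=snap("scene","s6"); 
cv2.imwrite("pics/v6.png",np.hstack([p[60:300,180:480,::-1],cv2.resize(q[130:230,300:430,::-1],(312,240),interpolation=cv2.INTER_CUBIC)]))
W=W*1000
for n,zz in(("tall",155),("short",100)):
    m=(abs(W[...,2]-zz)<6)&(abs(W[...,0]-520)<45)&(W[...,1]>90)&(W[...,1]<320)
    n_,l,s,_=cv2.connectedComponentsWithStats(m.astype(np.uint8))
    if n_>1:
        k=l==1+np.argmax(s[1:,4]); print(n,k.sum(),cv2.minAreaRect(W[k][:,:2].astype(np.float32)))
m=(abs(W[...,0]-520)<20)&(W[...,2]>170)&(W[...,2]<215)&(W[...,1]>90)&(W[...,1]<360)
q=W[m]
for a in range(100,350,6):
    k=(q[:,1]>=a)&(q[:,1]<a+6)
    if k.sum(): print(a,k.sum(),np.round([q[k,0].min(),q[k,0].max(),q[k,2].max(),q[k,1].max()],1))
```

```text
t 15.0 tcp [0.5222 0.2432 0.1398] x [ 9.998e-01 -2.000e-02  5.000e-04] z [ 0.  0. -1.] F [ 0.23  0.1  -1.67] M [-0.03  0.05 -0.01] g 0.268
short 295 ((497.0448303222656, 300.6425476074219), (19.792604446411133, 9.408042907714844), 87.7492446899414)
172 30 [506.9 532.5 201.6 177.9]
178 337 [507.  532.8 205.2 184. ]
184 355 [507.1 532.7 205.8 190. ]
190 365 [507.4 532.6 205.8 196. ]
196 335 [507.6 531.8 205.7 202. ]
202 72 [512.9 527.9 205.8 204.9]
214 5 [507.8 533.3 194.9 219.7]
220 168 [507.9 533.3 204.7 226. ]
226 428 [508.1 533.3 205.6 232. ]
232 464 [508.1 533.5 214.9 238. ]
238 500 [508.2 533.6 213.5 244. ]
244 530 [508.2 533.7 212.  250. ]
250 1122 [500.  539.9 215.  256. ]
256 484 [508.6 533.9 205.7 262. ]
262 497 [508.8 533.9 206.  268. ]
268 503 [509.  533.9 205.8 274. ]
274 522 [509.2 534.6 206.1 280. ]
280 542 [509.5 534.5 205.8 286. ]
286 555 [509.1 534.5 205.9 292. ]
292 566 [509.4 534.5 206.  298. ]
298 582 [509.6 535.3 206.2 304. ]
304 611 [509.8 535.2 206.3 310. ]
310 450 [510.1 535.1 205.9 315.9]
316 258 [517.4 527.9 198.5 322. ]
322 263 [517.6 527.9 198.8 328. ]
328 243 [517.8 528.  198.6 333.6]
```

View pics/v6.png

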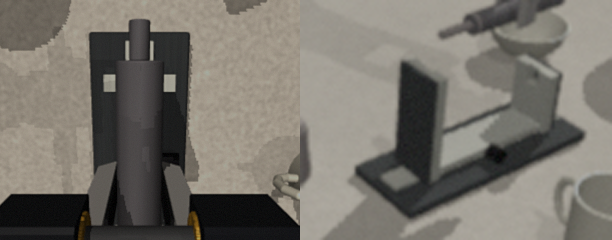

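Spindle is held level and square: body (140,140 in the crop), plain tip (139,40) over the short cheek, plunger hanging in front of the tall cheek (scene crop 455,35). I'll check lateral alignment from this picture.

Run:
```python
from h import *
for t in("w1","w6"):
    W=np.load(f"pics/{t}.npz")["W"]*1000
    for zz,y0,y1 in((100,285,315),(155,95,125)):
        m=(abs(W[...,2]-zz)<5)&(W[...,1]>y0)&(W[...,1]<y1)&(abs(W[...,0]-520)<45); q=W[m]
        if len(q)>50: print(t,zz,len(q),np.round([np.percentile(q[:,0],[1,99]),np.percentile(q[:,1],[1,99])],1).tolist(),"mid",round(np.percentile(q[:,0],[1,99]).mean(),1))
W=np.load("pics/w1.npz")["W"]*1000
# groove gap in short-cheek top (inner strip) and tall
for zz,y0,y1 in((100,290.3,293.5),(155,116.5,119.7)):
    m=(abs(W[...,2]-zz)<4)&(W[...,1]>y0)&(W[...,1]<y1)&(abs(W[...,0]-520)<35)
    print(zz,np.sort(np.round(W[m][:,0],1)).tolist())
```

```text
w1 100 509 [[493.1, 551.5], [290.1, 309.2]] mid 522.3
w1 155 521 [[489.3, 547.9], [99.8, 120.4]] mid 518.6
w6 100 565 [[492.4, 551.7], [289.9, 310.5]] mid 522.1
100 [492.0, 492.1, 493.4, 493.4, 494.9, 495.1, 496.5, 496.6, 498.0, 498.1, 499.6, 499.6, 501.0, 501.2, 502.5, 502.6, 504.1, 504.1, 505.6, 505.7, 507.2, 507.2, 508.7, 508.8, 510.2, 510.3, 511.8, 511.9, 513.4, 513.4, 530.5, 530.5, 531.6, 531.7, 533.2, 533.4, 534.5, 535.0, 536.2, 536.5, 537.8, 538.1, 539.4, 539.4, 540.9, 541.2, 542.5, 542.5, 544.2, 544.2, 545.6, 545.7, 546.8, 547.1, 548.4, 548.7, 550.0, 550.2, 551.6, 551.8]
155 [489.2, 489.3, 490.7, 490.8, 492.2, 492.4, 493.8, 493.8, 495.1, 495.2, 496.6, 498.2, 498.2, 499.5, 499.7, 501.1, 501.2, 502.6, 502.7, 504.2, 504.3, 504.3, 505.6, 505.6, 507.1, 507.1, 507.2, 508.5, 508.6, 527.0, 527.9, 528.1, 528.3, 529.7, 529.7, 529.8, 530.9, 531.2, 532.5, 532.7, 534.0, 534.1, 534.4, 535.3, 535.3, 535.9, 537.1, 537.1, 538.5, 538.6, 539.9, 540.0, 540.5, 541.6, 541.7, 541.9, 542.7, 542.8, 543.2, 544.3, 544.5, 544.8, 545.9, 546.1, 546.4, 547.0, 547.5, 548.0]
```

Grooves centred on x≈522.0 (short, y 292) and ≈518.2 (tall, y 118). The spindle axis sits on that line within ~0.3 mm. Lowering to axis z≈0.12, clear of the tall cheek's face by ~10 mm.

step_arm(
  motion=[
    [0,0,0.5,0,0],
    [0,0,1,0,0],
    [0,0,1.4,0,0],
    [0,0,1.4,0,0],
    [0,0,1.4,0,0],
    [0,0,1,0,0],
    [0,0,0.4,0,0],
    [0,0,0,0,0],
    [0,0,0,0,0],
    [0,0,0,0,0],
  ],
)

```text
time: 16.1
tcp_pos: [0.5224, 0.2433, 0.0691]
tool_rot: [[1.0, -0.02, 0.001], [-0.02, -1.0, 0.0], [0.001, -0.0, -1.0]]
wrist_force: [0.8, -0.6, -2.2]
grip_width: 0.268
```

step_arm(
  motion=[
    [0,0.1,0,0,0],
    [0,0.2,0,0,0],
    [0,0.2,0,0,0],
    [0,0.2,0,0,0],
    [0,0.2,0,0,0],
    [0,0.2,0,0,0],
    [0,0.2,0,0,0],
    [0,0.2,0,0,0],
    [0,0.2,0,0,0],
    [0,0.1,0,0,0],
  ],
)

```text
time: 17.1
tcp_pos: [0.5217, 0.2253, 0.0685]
tool_rot: [[1.0, -0.02, 0.0], [-0.02, -1.0, 0.0], [0.0, -0.0, -1.0]]
wrist_force: [-0.4, 2.2, -2.5]
grip_width: 0.272
```

```bash
python3 -c "
from h import *
st()"
```

```text
t 17.1 tcp [0.5217 0.2253 0.0685] x [ 9.998e-01 -2.000e-02  1.000e-04] z [ 0.  0. -1.] F [-0.42  2.24 -2.49] M [ 0.49  0.06 -0.01] g 0.272
```

Contact: F_y≈2.2 N at y=0.2253, i.e. about 3 mm compression, which fits the tip being in the groove. Pushing on slowly.

step_arm(
  motion=[
    [0,0.2,0,0,0],
    [0,0.2,0,0,0],
    [0,0.2,0,0,0],
    [0,0.2,0,0,0],
    [0,0.2,0,0,0],
    [0,0.2,0,0,0],
    [0,0.2,0,0,0],
    [0,0.2,0,0,0],
    [0,0.2,0,0,0],
    [0,0.1,0,0,0],
  ],
)

```text
time: 18.1
tcp_pos: [0.5214, 0.2065, 0.0685]
tool_rot: [[1.0, -0.02, 0.0], [-0.02, -1.0, 0.001], [0.0, -0.001, -1.0]]
wrist_force: [0.0, 7.9, -1.4]
grip_width: 0.265
```

```bash
python3 -c "
from h import *
st()"
```

```text
t 18.1 tcp [0.5214 0.2065 0.0685] x [ 9.998e-01 -2.000e-02  2.000e-04] z [ 0.     0.001 -1.   ] F [ 0.03  7.86 -1.44] M [ 1.27  0.12 -0.01] g 0.265
```

step_arm(
  motion=[
    [0,0.15,0,0,0],
    [0,0.15,0,0,0],
    [0,0.1,0,0,0],
    [0,0.1,0,0,0],
    [0,0.05,0,0,0],
    [0,0,0,0,0],
    [0,0,0,0,0],
    [0,0,0,0,0],
    [0,0,0,0,0],
    [0,0,0,0,0],
  ],
)

```text
time: 19.1
tcp_pos: [0.5213, 0.2013, 0.0686]
tool_rot: [[1.0, -0.02, 0.0], [-0.02, -1.0, 0.001], [0.0, -0.001, -1.0]]
wrist_force: [0.2, 8.4, -2.5]
grip_width: 0.274
```

Run:
```python
from h import *
st(); p,W,c=snap("wrist","w7"); W=W*1000
m=(abs(W[...,0]-521)<20)&(W[...,2]>105)&(W[...,2]<145)&(W[...,1]>225)&(W[...,1]<320)
q=W[m]
for a in range(228,310,5):
    k=(q[:,1]>=a)&(q[:,1]<a+5)
    if k.sum(): print(a,k.sum(),np.round([q[k,0].min(),q[k,0].max(),q[k,2].max(),q[k,1].max()],1))
k=abs(q[:,0]-521.5)<4; print("tip end",q[k,1].max())
cv2.imwrite("pics/w7c.png",cv2.resize(p[40:240,220:420,::-1],None,fx=2.5,fy=2.5))
```

```text
t 19.1 tcp [0.5213 0.2013 0.0686] x [ 9.998e-01 -1.980e-02  3.000e-04] z [ 0.     0.001 -1.   ] F [ 0.23  8.35 -2.5 ] M [ 1.42  0.06 -0.05] g 0.274
228 423 [508.2 533.6 134.8 233. ]
233 438 [508.4 533.6 134.6 238. ]
238 448 [508.6 533.6 134.8 243. ]
243 460 [508.2 533.6 134.8 248. ]
248 469 [508.3 533.5 135.6 253. ]
253 479 [508.6 534.1 135.  258. ]
258 494 [508.8 534.2 135.1 263. ]
263 511 [508.9 534.1 135.1 268. ]
268 415 [509.2 534.1 134.9 272.9]
273 209 [516.4 526.9 127.9 277.9]
278 224 [516.6 526.9 127.8 282.9]
283 217 [516.7 527.  127.5 288. ]
288 159 [516.9 527.  127.9 291.8]
tip end 291.76029085421607
```

View pics/w7c.png

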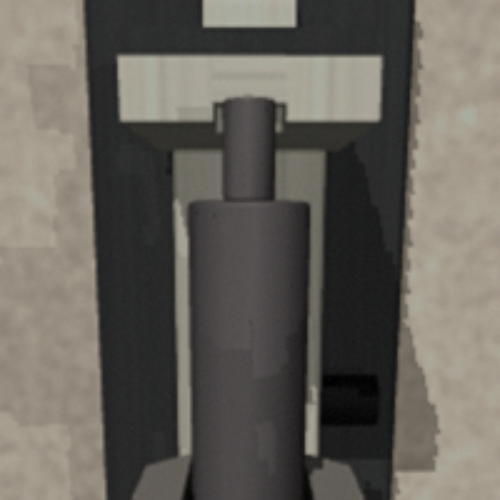

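The plain tip (crop 250,110) is inside the short cheek's groove mouth, centred, with its end at y≈291.8 against a groove back at ≈293.8. A touch more compression, then slide down the first part.

step_arm(
  motion=[
    [0,0.05,0,0,0],
    [0,0,0.1,0,0],
    [0,0,0.2,0,0],
    [0,0,0.2,0,0],
    [0,0,0.25,0,0],
    [0,0,0.25,0,0],
    [0,0,0.25,0,0],
    [0,0,0.25,0,0],
    [0,0,0.25,0,0],
    [0,0,0.2,0,0],
  ],
)

```text
time: 20.15
tcp_pos: [0.5213, 0.2006, 0.0491]
tool_rot: [[1.0, -0.02, 0.0], [-0.02, -1.0, 0.001], [0.0, -0.001, -1.0]]
wrist_force: [0.1, 7.3, 0.5]
grip_width: 0.268
```

```bash
cat > m.py <<'E'
from h import *
import sys
st(); p,W,c=snap("wrist",sys.argv[1]); W=W*1000; az=r.sense()["tcp_pos"][2]*1000+52
m=(abs(W[...,0]-521)<20)&(W[...,2]>az-8)&(W[...,2]<az+20)&(W[...,1]>225)&(W[...,1]<306)
q=W[m]
for y0,y1 in((230,240),(245,255),(260,268),(276,288)):
    k=(q[:,1]>y0)&(q[:,1]<y1)&(abs(q[:,0]-521.5)<12.8); k&=abs(q[:,0]-521.5-.02*(q[:,1]-270))<14
    c0=k&(abs(q[:,0]-521.5)<3); print(y0,"x",np.round([q[k,0].min(),q[k,0].max()],1),"ztop",round(np.median(q[c0,2]),1))
k=(abs(q[:,0]-522)<3)&(q[:,2]<az+9)&(q[:,1]>270); print("tip end",q[k,1].max())
E
python3 m.py w8
```

```text
t 20.15 tcp [0.5213 0.2006 0.0491] x [ 9.998e-01 -1.980e-02  5.000e-04] z [ 0.     0.001 -1.   ] F [0.12 7.34 0.51] M [1.13 0.1  0.04] g 0.268
230 x [508.7 533.7] ztop 107.0
245 x [508.8 533.8] ztop 103.6
260 x [509.8 533.3] ztop 100.6Traceback (most recent call last):
  File "m.py", line 8, in <module>
    c0=k&(abs(q[:,0]-521.5)<3); print(y0,"x",np.round([q[k,0].min(),q[k,0].max()],1),"ztop",round(np.median(q[c0,2]),1))
                                                       ~~~~~~~~~~^^
    return umr_minimum(a, axis, None, out, keepdims, initial, where)
ValueError: zero-size array to reduction operation minimum which has no identity
```

The plunger stuck in the groove and the spindle pivoted in the pads, so the plain end dropped while Fz stayed small. I'll measure exactly where the plain tip is before choosing the remedy.

```bash
cat > m2.py <<'E'
from h import *
import sys
W=np.load(f"pics/{sys.argv[1]}.npz")["W"]*1000
for y in range(220,312,4):
    m=(abs(W[...,0]-521.8)<2.5)&(abs(W[...,1]-y)<2)&(W[...,2]>50)&(W[...,2]<150)
    if m.sum(): print(y,m.sum(),np.round(np.median(W[m][:,2]),1),end=" | ")
m=(W[...,1]>274)&(W[...,1]<286)&(W[...,2]>70)&(W[...,2]<112)&(abs(W[...,0]-522)<14); print("\ntip x",np.round([W[m][:,0].min(),W[m][:,0].max()],1) if m.any() else None)
E
python3 m2.py w8
python3 - <<'E'
import cv2,numpy as np
p=np.load("pics/w8.npz")["p"]; cv2.imwrite("pics/w8c.png",cv2.resize(p[40:240,220:420,::-1],None,fx=2.5,fy=2.5))
E
```

```text
220 69 110.2 | 224 65 109.5 | 228 71 108.4 | 232 78 107.5 | 236 78 106.7 | 240 67 106.0 | 244 71 104.9 | 248 68 104.1 | 252 68 103.2 | 256 71 102.3 | 260 76 101.4 | 264 71 100.7 | 268 80 99.7 | 272 72 98.9 | 276 63 90.2 | 280 63 89.5 | 284 68 88.5 | 288 66 87.7 | 292 59 87.2 | 296 125 99.4 | 300 87 100.1 | 304 78 99.9 | 308 88 99.9 | 
tip x [512.5 528.8]
```

View pics/w8c.png

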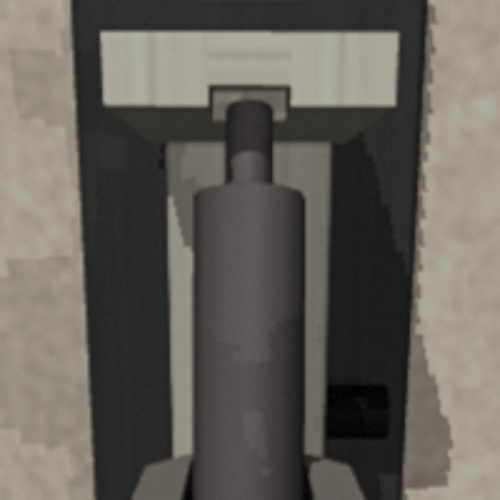

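The plain tip (crop 250,130) is inside the groove, already at cup height with its axis at z≈81.5 on the cup floor. The spindle is tilted ~12° and the plunger is still high in the tall groove. So I'll lift 1 mm, let the plain tip slide into its cup by easing the spring ~8.5 mm (which also cuts plunger friction), and then bring the plunger end down.

step_arm(
  motion=[
    [0,0,-0.1,0,0],
    [0,0,0,0,0],
    [0,-0.05,0,0,0],
    [0,-0.1,0,0,0],
    [0,-0.1,0,0,0],
    [0,-0.15,0,0,0],
    [0,-0.15,0,0,0],
    [0,-0.15,0,0,0],
    [0,-0.15,0,0,0],
    [0,0,0,0,0],
  ],
)

```text
time: 21.2
tcp_pos: [0.5214, 0.2089, 0.0499]
tool_rot: [[1.0, -0.02, 0.0], [-0.02, -1.0, 0.0], [0.0, -0.0, -1.0]]
wrist_force: [0.2, 5.7, -2.2]
grip_width: 0.269
```

```bash
python3 -c "
from h import *
st();snap('wrist','w9')"; python3 m2.py w9
```

```text
t 21.2 tcp [0.5214 0.2089 0.0499] x [ 0.9998 -0.0199  0.    ] z [ 0.  0. -1.] F [ 0.17  5.66 -2.15] M [0.88 0.04 0.06] g 0.269
220 71 113.1 | 224 64 112.3 | 228 70 111.5 | 232 68 110.9 | 236 75 110.1 | 240 77 109.3 | 244 75 108.6 | 248 70 108.1 | 252 70 107.2 | 256 66 106.6 | 260 70 105.8 | 264 80 104.9 | 268 80 104.3 | 272 80 103.5 | 276 67 102.9 | 280 69 102.2 | 284 63 94.3 | 288 72 93.0 | 292 70 92.3 | 296 95 99.9 | 300 81 99.9 | 304 85 99.8 | 308 78 100.1 | 
tip x [508.8 534.2]
```

step_arm(
  motion=[
    [0,0,0.1,0,0],
    [0,0,0.1,0,0],
    [0,0,0.1,0,0],
    [0,0,0.1,0,0],
    [0,0,0.1,0,0],
    [0,0,0.1,0,0],
    [0,0,0,0,0],
    [0,0,0,0,0],
    [0,0,0,0,0],
    [0,0,0,0,0],
  ],
)

```text
time: 22.25
tcp_pos: [0.5218, 0.2089, 0.0443]
tool_rot: [[1.0, -0.02, 0.001], [-0.02, -1.0, 0.0], [0.001, -0.0, -1.0]]
wrist_force: [-0.2, 4.6, 2.4]
grip_width: 0.265
```

```bash
python3 -c "
from h import *
st();snap('wrist','w10')"; python3 m2.py w10
```

```text
t 22.25 tcp [0.5218 0.2089 0.0443] x [ 0.9998 -0.02    0.001 ] z [ 0.001  0.    -1.   ] F [-0.21  4.65  2.44] M [ 1.   -0.16  0.  ] g 0.265
220 73 107.7 | 224 71 106.9 | 228 72 106.3 | 232 67 105.6 | 236 70 105.0 | 240 70 104.3 | 244 69 103.6 | 248 79 103.1 | 252 79 102.1 | 256 69 101.7 | 260 72 101.0 | 264 71 100.5 | 268 72 99.5 | 272 80 99.0 | 276 79 98.3 | 280 79 97.8 | 284 64 89.9 | 288 64 88.6 | 292 75 88.1 | 296 105 99.5 | 300 84 99.7 | 304 87 99.9 | 308 88 99.6 | 
tip x [509.2 534.3]
```

It works: slope 0.185→0.165, the plunger is sliding down, and vertical load is only ~4.7 N. Continuing slowly.

step_arm(
  motion=[
    [0,0,0.1,0,0],
    [0,0,0.1,0,0],
    [0,0,0.1,0,0],
    [0,0,0.1,0,0],
    [0,0,0.1,0,0],
    [0,0,0.1,0,0],
    [0,0,0.1,0,0],
    [0,0,0,0,0],
    [0,0,0,0,0],
    [0,0,0,0,0],
  ],
)

```text
time: 23.3
tcp_pos: [0.5212, 0.2087, 0.0366]
tool_rot: [[1.0, -0.02, -0.001], [-0.02, -1.0, -0.0], [-0.001, 0.0, -1.0]]
wrist_force: [1.4, 4.6, 0.5]
grip_width: 0.272
```

```bash
python3 -c "
from h import *
st();snap('wrist','w11')"; python3 m2.py w11
```

```text
t 23.3 tcp [0.5212 0.2087 0.0366] x [ 9.998e-01 -2.000e-02 -5.000e-04] z [-0.001 -0.    -1.   ] F [1.43 4.61 0.48] M [ 1.02 -0.2   0.01] g 0.272
220 76 101.0 | 224 70 100.6 | 228 67 100.4 | 232 67 100.1 | 236 69 99.8 | 240 70 99.4 | 244 74 99.1 | 248 79 98.8 | 252 79 98.4 | 256 79 98.0 | 260 75 97.8 | 264 76 97.5 | 268 80 97.2 | 272 80 96.8 | 276 80 96.4 | 280 80 96.1 | 284 77 95.2 | 288 72 88.0 | 292 76 87.7 | 296 117 99.7 | 300 90 99.9 | 304 92 99.9 | 308 101 99.9 | 
tip x [508.7 534. ]
```

step_arm(
  motion=[
    [0,0,0.08,0,0],
    [0,0,0.08,0,0],
    [0,0,0.08,0,0],
    [0,0,0.06,0,0],
    [0,0,0.05,0,0],
    [0,0,0,0,0],
    [0,0,0,0,0],
    [0,0,0,0,0],
    [0,0,0,0,0],
    [0,0,0,0,0],
  ],
)

```text
time: 24.35
tcp_pos: [0.5214, 0.2087, 0.0334]
tool_rot: [[1.0, -0.02, -0.0], [-0.02, -1.0, -0.0], [-0.0, 0.0, -1.0]]
wrist_force: [0.5, 3.8, 1.2]
grip_width: 0.267
```

```bash
python3 -c "
from h import *
st();snap('wrist','w12')"; python3 m2.py w12
```

```text
t 24.35 tcp [0.5214 0.2087 0.0334] x [ 9.998e-01 -2.000e-02 -1.000e-04] z [-0. -0. -1.] F [0.52 3.78 1.24] M [ 0.86 -0.11  0.05] g 0.267
220 63 98.4 | 224 68 98.1 | 228 66 97.9 | 232 68 97.7 | 236 74 97.5 | 240 78 97.4 | 244 74 97.1 | 248 78 97.0 | 252 74 96.8 | 256 71 96.7 | 260 80 96.3 | 264 81 96.3 | 268 84 95.9 | 272 84 95.9 | 276 80 95.6 | 280 89 95.4 | 284 77 94.7 | 288 80 87.8 | 292 86 87.4 | 296 124 99.4 | 300 99 100.0 | 304 103 99.9 | 308 106 99.8 | 
tip x [509.  534.7]
```

step_arm(
  motion=[
    [0,0,0.05,0,0],
    [0,0,0.05,0,0],
    [0,0,0.05,0,0],
    [0,0,0.03,0,0],
    [0,0,0,0,0],
    [0,0,0,0,0],
    [0,0,0,0,0],
    [0,0,0,0,0],
    [0,0,0,0,0],
    [0,0,0,0,0],
  ],
)

```text
time: 25.4
tcp_pos: [0.5213, 0.2086, 0.0315]
tool_rot: [[1.0, -0.02, -0.0], [-0.02, -1.0, -0.0], [-0.0, 0.0, -1.0]]
wrist_force: [-0.6, 0.6, -1.2]
grip_width: 0.268
```

```bash
python3 -c "
from h import *
st();snap('wrist','w13')"; python3 m2.py w13
```

```text
t 25.4 tcp [0.5213 0.2086 0.0315] x [ 9.998e-01 -2.000e-02 -4.000e-04] z [-0. -0. -1.] F [-0.57  0.59 -1.25] M [ 0.1   0.2  -0.01] g 0.268
220 70 96.4 | 224 69 96.6 | 228 64 96.5 | 232 69 96.5 | 236 67 96.5 | 240 77 96.3 | 244 75 96.0 | 248 76 95.7 | 252 79 95.8 | 256 79 95.8 | 260 80 95.6 | 264 80 95.4 | 268 88 95.2 | 272 81 95.3 | 276 80 95.0 | 280 90 95.1 | 284 70 94.2 | 288 80 87.2 | 292 85 87.2 | 296 134 99.7 | 300 102 100.0 | 304 102 99.9 | 308 105 100.0 | 
tip x [509.  534.4]
```

Fy fell to 0.6 N: the plunger has entered its cup and the plain tip is carrying the spring. The spindle is nearly level. Opening gently.

step_arm(
  motion=[
    [0,0,0,0,0.26],
    [0,0,0,0,0.28],
    [0,0,0,0,0.3],
    [0,0,0,0,0.33],
    [0,0,0,0,0.4],
    [0,0,0,0,0.5],
    [0,0,0,0,0.55],
    [0,0,0,0,0.55],
    [0,0,0,0,0.55],
    [0,0,0,0,0.55],
  ],
)

```text
time: 26.45
tcp_pos: [0.5214, 0.2087, 0.0317]
tool_rot: [[1.0, -0.02, 0.0], [-0.02, -1.0, -0.0], [0.0, 0.0, -1.0]]
wrist_force: [0.3, 0.1, 0.3]
grip_width: 0.55
```

```bash
python3 -c "
from h import *
st();snap('wrist','w14')"; python3 m2.py w14
```

```text
t 26.45 tcp [0.5214 0.2087 0.0317] x [ 0.9998 -0.02    0.    ] z [ 0. -0. -1.] F [0.33 0.12 0.27] M [-0.02  0.04  0.  ] g 0.55
220 62 94.6 | 224 62 94.4 | 228 63 94.5 | 232 69 94.6 | 236 74 94.5 | 240 78 94.2 | 244 74 94.5 | 248 75 94.3 | 252 72 94.7 | 256 70 94.6 | 260 78 94.5 | 264 80 94.6 | 268 82 94.6 | 272 88 94.5 | 276 80 94.5 | 280 90 94.5 | 284 79 93.5 | 288 81 87.2 | 292 93 87.0 | 296 121 99.6 | 300 105 99.9 | 304 104 99.9 | 308 105 99.8 | 
tip x [509.1 534.6]
```

Released: the spindle lies level with its axis at ≈82 mm, i.e. both tips on the cup floors. Retreating and checking with a clear view.

step_arm(
  motion=[
    [0,0,-0.5,0,0.55],
    [0,0,-1.5,0,0.55],
    [0,0,-2.5,0,0.55],
    [0,0,-4,0,0.55],
    [0,0,-4,0,0.55],
    [0,0,-4,0,0.55],
    [0,0,-4,0,0.55],
    [0,0,-4,0,0.55],
    [0,0,-3,0,0.55],
    [0,0,-1,0,0.55],
  ],
)

```text
time: 27.5
tcp_pos: [0.5218, 0.2088, 0.3203]
tool_rot: [[1.0, -0.02, 0.005], [-0.02, -1.0, 0.002], [0.005, -0.002, -1.0]]
wrist_force: [-0.4, 0.6, 0.8]
grip_width: 0.549
```

step_arm(
  motion=[
    [0,2,-1,0,0.55],
    [0,2,-1,0,0.55],
    [0,2,-1,0,0.55],
    [0,2,0,0,0.55],
    [0,0,0,0,0.55],
    [0,0,0,0,0.55],
    [0,0,0,0,0.55],
    [0,0,0,0,0.55],
    [0,0,0,0,0.55],
    [0,0,0,0,0.55],
  ],
)

```text
time: 28.5
tcp_pos: [0.5198, 0.1291, 0.3465]
tool_rot: [[1.0, -0.019, -0.0], [-0.019, -1.0, -0.0], [-0.0, 0.0, -1.0]]
wrist_force: [-0.1, 0.1, 0.9]
grip_width: 0.551
```

Run:
```python
from h import *
st(); p,W,c=snap("wrist","w15"); q,W2,_=snap("scene","s15"); W=W*1000
for y in range(120,296,5):
    m=(abs(W[...,0]-520.5-.02*(y-205))<2.5)&(abs(W[...,1]-y)<2.5)&(W[...,2]>50)&(W[...,2]<165)
    if m.sum(): print(y,np.round(np.median(W[m][:,2]),1),end=" | ")
m=(abs(W[...,0]-520.5)<20)&(W[...,2]>91)&(W[...,2]<97)&(W[...,1]>122)&(W[...,1]<288); s=W[m][:,1]; print("\nbody y",s.min(),s.max())
ok=cv2.imwrite("pics/v15.png",np.hstack([cv2.resize(p[80:290,230:450,::-1],(419,400),interpolation=cv2.INTER_CUBIC),cv2.resize(q[130:230,310:430,::-1],(380,400),interpolation=cv2.INTER_CUBIC)]))
a=cv2.imread("pics/scene0.png")[:,:,::-1].astype(int); d=np.abs(a-q).max(2)
for n in("mug","shaker","bowl","sponge_box","sugar_jar","glass_cup","spoon"):
    print(n,[np.round(x["centre"],3).tolist() for x in r.look_for("scene",n)[:1]])
```

```text
t 28.5 tcp [0.5198 0.1291 0.3465] x [ 9.998e-01 -1.950e-02 -1.000e-04] z [-0. -0. -1.] F [-0.1   0.09  0.91] M [-0.08  0.04 -0.07] g 0.551
120 87.6 | 125 87.3 | 130 87.2 | 135 86.4 | 140 86.8 | 145 94.6 | 150 95.3 | 155 94.6 | 160 94.3 | 165 94.0 | 170 95.2 | 175 94.3 | 180 94.0 | 185 94.8 | 190 94.5 | 195 93.9 | 200 94.8 | 205 94.3 | 210 94.5 | 215 94.8 | 220 94.7 | 225 94.1 | 230 94.2 | 235 94.1 | 240 94.4 | 245 94.8 | 250 94.4 | 255 94.5 | 260 94.4 | 265 94.7 | 270 94.3 | 275 94.2 | 280 94.6 | 285 87.8 | 290 86.9 | 295 98.6 | 
body y 144.92871309733553 282.7296745574156
mug [[0.75, 0.159, 0.064]]
shaker [[0.437, -0.013, 0.046]]
bowl [[0.364, 0.467, 0.028]]
sponge_box [[0.633, 0.443, 0.044]]
sugar_jar [[0.766, -0.163, 0.096]]
glass_cup [[0.614, -0.468, 0.07]]
spoon [[0.708, 0.044, 0.013]]
```

View pics/v15.png

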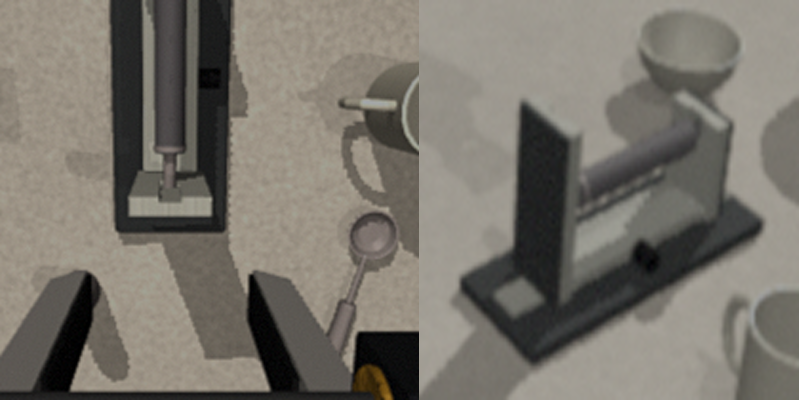

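The left crop shows the plunger (168,175) running into the tall cheek's cup, and the right crop shows the spindle level between the cheeks (640,160). Its body spans y≈144–283.5, with centre ≈213.8, which is the seated position. Handing in.

```bash
python3 -c "
from h import *
print(r.sign_off()); st()"
```

```text
the job is handed in; nothing more can be done
None
the job is handed in; nothing more can be done
```

The spindle is back in the holder with both tips home in their cups. It stays there by itself, and I handed the job in at about 29 s with the gripper clear.

**How it went:**
- I pressed the plunger in against the tall cheek, to 27–28 mm of travel. The highest force I read was about 8.8 N.
- On the way down the plunger stuck in its groove and the spindle tilted about 12° in the pads.
- From there I eased the plain tip into its cup and lowered the plunger end down the groove until it entered its cup. The spring was then at only about 15 mm.

**Last checks:**
- **Spindle:** it lies level with its axis at about 82 mm, so both tips rest on the cup floors. The body is centred at y ≈ 213.8 mm, which is the seated position.
- **Force after release:** about zero.
- **Other things:** mug, shaker, bowl, sugar jar, glass, spoon and box were all detected after the job. I took starting positions for only some of them and saw no sign that anything had moved.

**What did not go as planned:**
- **Fingertips:** they sit about 35 mm above the reported TCP. My first two closes therefore missed above the spindle, and one rested on it with about 7 N.
- **Forces:** I read them only at the end of each move, so a short peak in between, such as the plunger popping into its cup, was not seen directly.

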